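Wedge the spring hatch open and fetch the bushing

TASK

The sliding steel hatch on top of the green parts box springs shut by itself. Push it open and prop it with the longer of the two wooden wedges, laid on the box's ledge between the steel stop bar and the hatch's upright lug. Then take the brass bushing out of the box and stand it upright in the rectangular wooden tray, leaving the hatch propped.

Things in the scene. Friction and masses are not known exactly. Their poses are not given: they have to be found in the camera images.
- parts_box: Fixed green metal box, 70 mm high. Origin: on the table under the middle of its opening; z up; +y: the way the hatch opens. In its frame (mm): outside x -145 to 85, y -100 to 195; deck (top) z 70; opening x -65 to 65, y -55 to 55, floor z 10. Deck strip x -145 to -65 (robot's side) is the ledge, with a fixed steel stop bar x -140 to -72, y -80 to -65, 10 high. A loose washer lies in a far corner.
- hatch (a joint): Travel in m of the steel hatch along the box's +y: 0 shut, at most 0.130. A spring pulls it shut with 2.5 N when shut, rising to 5 N at 0.105. The hatch is a 4 mm plate over the opening (top at z 74.5 mm in the box's frame); its -y edge is in line with the lug's -y face.
- lug_face (a point): On the hatch, moving with it: middle of the lower edge of its upright lug's -y face, at deck height. The lug is a steel plate over the ledge, 68 mm wide (box x), 8 mm thick, top 28 mm above the deck. Hatch shut: its face is 5 mm to the +y side of the stop bar's +y face. Push this face towards the box's +y to open the hatch.
- jamb_face (a point): On the box: the middle of the lower edge of the stop bar's +y face, at deck height (x -105, y -65, z 70 mm in the box's frame). The wedge's thin end bears here.
- long_wedge: The longer wooden wedge, loose, 0.12 kg, flat on the table: 110 mm long (its x), 30 mm wide (its y, parallel upright sides), 32 mm high at the thick end (+x), sloping to 14 mm at the thin end (-x). Origin: centre of the underside. Laid between stop bar and lug, thick end at the lug, it holds the hatch open at 0.105. The similar wedge nearby is only 62 mm long.
- bushing: Turned brass bushing, loose, 0.26 kg, upright on the box's floor in the opening, hidden by the shut hatch: 56 mm high; diameter 34 mm over the lowest 10 mm, 28 mm from there to 50 mm, then tapering to 22 mm. Origin: centre of its underside, z up. With the hatch propped it is all in view and the opening is 130 mm (box x) by about 100 mm.
- tray: Fixed rectangular tray of dark wood, 110 (its x) x 130 mm (its y), 18 mm high, walls 4 mm. Origin: centre of its underside.
- tray_in (a point): Centre of the tray's inner floor.
Not all that is in view belongs to the job. What is shaped like the long_wedge but blue or purple is not meant.

How it is judged:
On the way, in this order (a step that is already met when the one before it is completed fails the run):
1. the long wedge lies on the ledge and holds the hatch open, with the gripper off it and the bushing still in the box (value of joint hatch above 0.09 m and contact force between long_wedge and parts_box above 0.5 N and contact force between the fingers and anything else below 0.2 N and z of long_wedge in the frame of parts_box between 0.06 and 0.09 m and z of bushing in the frame of parts_box below 0.03 m), for 0.2 s.
2. the bushing is lifted clear of the box through the propped hatch (z of bushing in the frame of parts_box above 0.08 m and value of joint hatch above 0.09 m), for 0.1 s.
At the end, for the whole second after the job is handed in: The long wedge lies on the box's ledge and holds the hatch open by more than 90 mm; the brass bushing stands upright (within 10 degrees), at rest, on the floor of the rectangular tray, inside its walls (value of joint hatch above 0.09 m and z of long_wedge in the frame of parts_box between 0.06 and 0.09 m and x of bushing in the frame of tray between -0.045 and 0.045 m and y of bushing in the frame of tray between -0.055 and 0.055 m and z of bushing in the frame of tray_in below 0.006 m and angle between bushing's own z axis and vertical below 0.17 rad and linear speed of bushing below 0.02 m/s); the robot touches nothing.
It also fails if it takes over 62 s, if anything falls off the work surface, if the arm or the gripper's body presses on something with over 40 N, if the wrist force passes 120 N, or if a joint passes its speed limit or range.

ROBOT

A 6-joint arm with a two-finger parallel gripper is mounted at the origin on the work surface. World frame = base frame: x ahead of the robot, y to its left, z up, the work surface at z = 0. Lengths are in m, angles in rad, forces in N, time in s.
With the tool pointing down it reaches from about 0.375 to 0.9 m from the base axis. Payload 3.1 kg.
Tool frame: the origin (TCP) lies on the centre line of the jaws, within the pads' length; the fingertips stand 22 mm ahead of it and the grasp point (between the pads) lies 3 mm ahead of it; z points along the fingers, x is the direction in which the jaws open and shut, and the axes are right-handed (so a half turn about z gives the same grasp; the last joint's range is limited). The gripper opens to 87 mm and grips with 3 to 60 N. Pads are 19 mm wide; open, the fingers measure 117 mm over their backs; the gripper's body (75 mm by 190 mm) begins 51 mm behind the grasp point.
Start: joints at [1.02, 0.527, 1.433, -0, 1.181, -0.178], TCP at [0.228, 0.582, 0.245] pointing down, gripper open.
Joint ranges: [-3.08, 3.08], [-0.75, 2.2], [0.22, 2.44], [-1.43, 4.57], [0, 2.65], [-2.85, 2.85]. Speed limits (rad/s): [2.79, 2.79, 3.14, 3.14, 3.14, 3.14].

INTERFACE

Orientations are given as a unit quaternion [x, y, z, w].
In Python, from rig import robot, camera, order gives the robot as it stands.
- The arm moves only by the shell command python3 -m pendant 'ROWS' [OPENING] [FORCE]. ROWS is JSON, a list of rows, each a list of 2 entries, a list of its own where there are three numbers: the shift along the tool's x, y, z in mm, then the turn about the tool's z in degrees. A call has 1 to 8 rows; each row shifts and turns the commanded pose from where the row before left it, along the tool's axes as they then stand; what a row does not reach is not made up. A row lasts 1/8 s, in which the tool goes at most 62.5 mm and 10.7 degrees, less where a joint would pass 70% of its speed; a pose out of reach is approached as far as the arm can. A call with a gripper value outside its range is refused whole. OPENING is the finger opening in mm, from 0 to 87, set as the call begins (- or left out, the last holds). The fingers move at their own pace and stop on an object; FORCE is the grip in N (left out, the last holds). Time passes only in rows, so rows that do not move let the fingers close. It gives the time, the measured TCP pose, the force and the opening at its end, in the units of the state.
- robot.get_obs(): the state, without advancing time (a new reading comes with each control period).
- camera(name): name is "scene" or "top"; returns a dict with "pixels" (420x560x3 uint8, blue, green, red), "mtx" (3x3 intrinsics, pixels), "k1" (the pictures are not rectified: a ray, as slopes to the right and down, at radius r is drawn at 1 + k1 r^2 times it, then the intrinsics apply), "R" (3x3) and "t" (3): a world point X has camera coordinates R X + t. Camera axes: x right, y down, z forward; pixel columns grow to the right and rows downward; lengths in m; the calibration is good to about 2 mm. A picture is of the moment at which its call begins. There is no depth.
- order.hand_in(): hands the job in, once; it reports no verdict.
The state is a dict: "time": time; "q": joint angles; "joint_velocities": joint speeds; "joint_torque": joint torques, N m; "position": TCP position; "tool_rot": TCP orientation; "ft_force": force on the tool from outside, world axes, zero at the start; "moment": the same for the moment, N m; "grip_width": finger opening in m.
Only numpy, scipy, OpenCV 4.12 (cv2) and the standard library are available. Lean on these libraries where they do the work, as an engineer would, in place of code of your own. Each camera call takes 0.05 s, during which the arm holds its last target. There are 200 camera calls.

## Working session

There is one attempt and no reset: what is moved stays moved. The work goes in short steps, Python scripts to look and compute and a shell command to move; the robot and the scene stay as the last step left them, time stands still between calls to the robot, and variables do not carry over. Pictures are saved under pics/ and viewed, about 8 in all and at most 12, crops included, and the job is handed in when it is done.

```bash
ls; mkdir -p pics; python3 - <<'E'
from rig import robot,camera
import cv2
for n in("scene","top"):
    c=camera(n); cv2.imwrite(f"pics/{n}0.png",c["pixels"]); print(n,c["mtx"],c["k1"],c["R"],c["t"])
o=robot.get_obs(); print(o["time"],o["position"],o["tool_rot"],o["grip_width"])
E
```

```text
pics
scene [[403.96041926   0.         284.61929227]
 [  0.         403.96041926 207.78828888]
 [  0.           0.           1.        ]] -0.10131995561772014 [[-0.07256082  0.99736215 -0.00191501]
 [ 0.82209863  0.05872256 -0.56630867]
 [-0.56470238 -0.04266615 -0.82419101]] [ 0.10780237 -0.34623424  1.14546144]
top [[534.4103641    0.         275.55915563]
 [  0.         534.4103641  210.57473663]
 [  0.           0.           1.        ]] -0.06111428260663786 [[ 0.02698635 -0.99943263  0.02015343]
 [-0.99741983 -0.02826271 -0.06599167]
 [ 0.06652382 -0.01832056 -0.99761663]] [-0.10615305  0.48505812  1.01702361]
0.1 [0.22728074 0.58154586 0.24368393] [ 8.25898170e-01  5.63818468e-01 -8.89107845e-04  3.96624210e-04] 0.08687937271853172
```

View pics/top0.png

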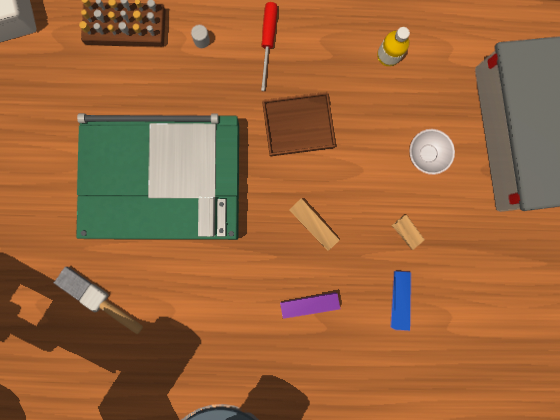

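View pics/scene0.png

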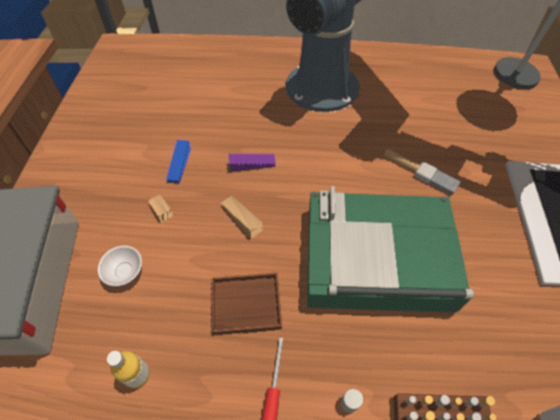

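```bash
cat > h.py <<'E'
import numpy as np,cv2
from rig import robot,camera
def ray(c,uv):
    d=np.array([c["k1"],0,0,0,0.])
    p=cv2.undistortPoints(np.array([[uv]],float),c["mtx"],d,None,None,None)[0,0]
    R=np.array(c["R"]);return -R.T@c["t"],R.T@np.array([p[0],p[1],1])
def at(c,uv,z):
    o,d=ray(c,uv);return o+d*(z-o[2])/d[2]
def proj(c,X):
    return cv2.projectPoints(np.array(X,float).reshape(-1,1,3),cv2.Rodrigues(np.array(c["R"]))[0],np.array(c["t"]),c["mtx"],np.array([c["k1"],0,0,0,0.]))[0][:,0]
def crop(c,x0,y0,w,h,s,f):
    cv2.imwrite(f,cv2.resize(c["pixels"][y0:y0+h,x0:x0+w],None,fx=s,fy=s,interpolation=cv2.INTER_CUBIC))
E
python3 - <<'E'
from h import *
t=camera("top");s=camera("scene")
a=cv2.resize(t["pixels"][85:260,70:350],None,fx=2.8,fy=2.8,interpolation=cv2.INTER_CUBIC)
cv2.imwrite("pics/t1.png",a)
crop(s,195,180,200,150,4,"pics/s1.png")
E
```

```text
(no output)
```

View pics/t1.png

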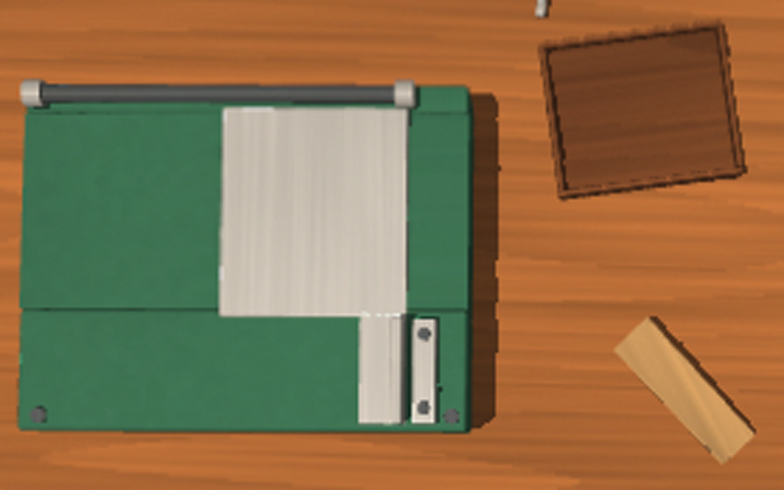

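View pics/s1.png

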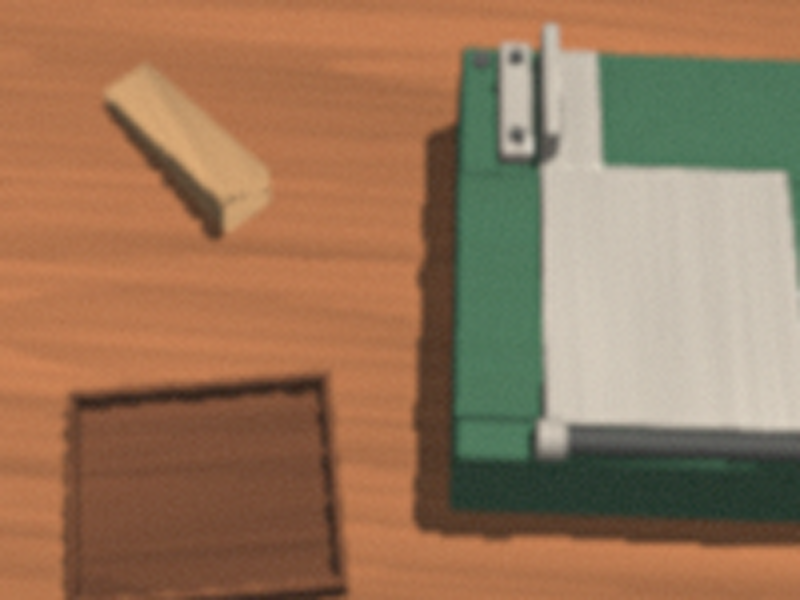

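```bash
python3 - <<'E'
from h import *
t=camera("top")
f=lambda x,y,z:at(t,((x+.5)/2.8-.5+70,(y+.5)/2.8-.5+85),z)
def fit(pix,loc,name):
    P=np.array([f(x,y,l[2]) for (x,y),l in zip(pix,loc)])[:,:2];L=np.array(loc)[:,:2]
    pc,lc=P.mean(0),L.mean(0);H=(L-lc).T@(P-pc)
    a=np.arctan2(H[0,1]-H[1,0],H[0,0]+H[1,1]);R=np.array([[np.cos(a),-np.sin(a)],[np.sin(a),np.cos(a)]])
    o=pc-R@lc;print(name,"origin",o.round(4),"yaw deg",np.degrees(a).round(2),"resid mm",((P-(L@R.T+o))*1000).round(1).tolist())
    return o,R
B=[(470,431),(470,87),(18,431),(413,318),(437,318),(411,423),(434,423)]
L=[(-.145,-.1,.07),(.085,-.1,.07),(-.145,.195,.07),(-.072,-.065,.08),(-.072,-.08,.08),(-.14,-.065,.08),(-.14,-.08,.08)]
o,R=fit(B,L,"box")
print("jamb",o+R@[-.105,-.065],"lug",o+R@[-.105,-.06])
fit([(614,350),(652,317),(722,464),(756,434)],[(.055,.015,.032),(.055,-.015,.032),(-.055,.015,.014),(-.055,-.015,.014)],"wedge")
fit([(540,45),(722,22),(746,173),(561,199)],[(.055,.065,.018),(.055,-.065,.018),(-.055,-.065,.018),(-.055,.065,.018)],"tray")
q=robot.get_obs()["tool_rot"]
from scipy.spatial.transform import Rotation as Ro
print(Ro.from_quat(q).as_matrix().round(3))
E
```

```text
box origin [0.5729 0.0817] yaw deg 1.52 resid mm [[0.4, -1.5], [-1.6, -0.3], [-0.3, -0.6], [0.4, 0.3], [0.5, -0.3], [0.3, 1.1], [0.3, 1.2]]
jamb [0.46964597 0.01394087] lug [0.46951308 0.0189391 ]
wedge origin [ 0.4626 -0.1689] yaw deg 44.75 resid mm [[-1.8, 1.5], [0.4, -2.5], [0.6, 1.4], [0.9, -0.4]]
tray origin [ 0.6596 -0.1342] yaw deg 9.59 resid mm [[0.2, -0.3], [-0.6, 0.3], [0.6, -0.2], [-0.1, 0.3]]
[[ 0.364  0.931 -0.001]
 [ 0.931 -0.364 -0.001]
 [-0.001 -0.    -1.   ]]
```

```bash
cat >> h.py <<'E'
from scipy.spatial.transform import Rotation as Ro
def st():
    o=robot.get_obs();M=Ro.from_quat(o["tool_rot"]).as_matrix()
    return o,np.array(o["position"]),M,np.degrees(np.arctan2(M[1,0],M[0,0]))
def go(X,psi=None):
    "total shift in tool axes (mm) to X, and turn about tool z (deg)"
    o,p,M,y=st()
    print("t %.2f p %s psi %.2f tilt %.2f w %.4f f %s q %s"%(o["time"],p.round(4),y,np.degrees(np.arccos(-M[2,2])),o["grip_width"],np.round(o["ft_force"],1),np.round(o["q"],2)))
    print("shift",(M.T@(np.array(X)-p)*1000).round(1),"turn",None if psi is None else round((y-psi+180)%360-180,2))
E
python3 -m pendant '[[[0,0,0],10.5],[[0,0,0],10.5],[[0,0,0],10.5],[[0,0,0],10.5],[[0,0,0],10.5],[[0,0,0],10.5],[[0,0,0],10.5],[[0,0,0],10.5]]' 60
python3 -m pendant '[[[0,0,0],10],[[0,0,0],10],[[0,0,0],9.9],[[53.7,26.6,0],0],[[53.7,26.6,0],0],[[53.7,26.6,0],0],[[53.7,26.6,0],0],[[53.7,26.6,0],0]]'
python3 -m pendant '[[[53.7,26.6,0],0],[[53.7,26.6,0],0],[[53.7,26.6,0],0],[[53.7,26.6,0],0],[[53.7,26.6,0],0],[[53.7,26.6,0],0],[[53.7,26.6,0],0],[[53.7,26.6,0],0]]'
python3 -c "
from h import *
go([.4733,-.1583,.027],-45.25)"
```

```text
time: 1.25
position: [0.2275, 0.5819, 0.2444]
tool_rot: [0.991, -0.137, -0.0, 0.0]
ft_force: [0.6, -0.6, -0.7]
grip_width: 0.0599
time: 2.25
position: [0.3226, 0.2961, 0.2447]
tool_rot: [0.923, -0.384, 0.0, -0.0]
ft_force: [1.1, -0.9, 0.6]
grip_width: 0.0597
time: 3.25
position: [0.4737, -0.1593, 0.2447]
tool_rot: [0.923, -0.385, 0.0, -0.0]
ft_force: [-0.4, -0.3, 0.0]
grip_width: 0.0602
t 3.25 p [ 0.4737 -0.1593  0.2447] psi -45.30 tilt 0.03 w 0.0602 f [-0.4 -0.3  0. ] q [-0.55  0.36  1.74  0.    1.04  0.24]
shift [ -1.1  -0.3 217.7] turn -0.05
```

```bash
python3 -m pendant '[[[-1,0,50],0],[[0,0,50],0],[[0,0,50],0],[[0,0,40],0],[[0,0,20],0],[[0,0,7.7],0],[[0,0,0],0],[[0,0,0],0]]'
python3 -m pendant '[[[0,0,0],0],[[0,0,0],0],[[0,0,0],0],[[0,0,0],0],[[0,0,0],0],[[0,0,0],0]]' 0 30
python3 -m pendant '[[[0,0,-30],0],[[0,0,-50],0],[[0,0,-40],0],[[0,0,0],0],[[0,0,0],0]]'
python3 - <<'E'
from h import *
o,R=np.array([.5729,.0817]),Ro.from_euler("z",1.52,degrees=True).as_matrix()[:2,:2]
go([*(o+R@[-.105,-.06-.055-.015]),.13],1.52)
t=camera("top");crop(t,200,90,200,150,4,"pics/t2.png")
E
```

```text
time: 4.25
position: [0.4733, -0.1568, 0.0278]
tool_rot: [0.923, -0.385, 0.001, 0.0]
ft_force: [-0.2, -0.3, -0.1]
grip_width: 0.0598
time: 5.0
position: [0.4728, -0.1566, 0.027]
tool_rot: [0.923, -0.385, 0.0, 0.0]
ft_force: [-0.1, 0.5, 3.0]
grip_width: 0.0301
time: 5.62
position: [0.4718, -0.156, 0.1461]
tool_rot: [0.923, -0.385, -0.001, -0.0]
ft_force: [0.8, 0.3, -2.2]
grip_width: 0.0297
t 5.62 p [ 0.4718 -0.156   0.1461] psi -45.26 tilt 0.11 w 0.0297 f [ 0.8  0.3 -2.2] q [-0.54  0.51  1.84 -0.    0.79  0.25]
shift [-74.9 -73.6  16.2] turn -46.78
```

```bash
python3 - <<'E'
from h import *
s=camera("scene");crop(s,195,130,200,150,4,"pics/s2.png")
E
```

```text
(no output)
```

View pics/s2.png

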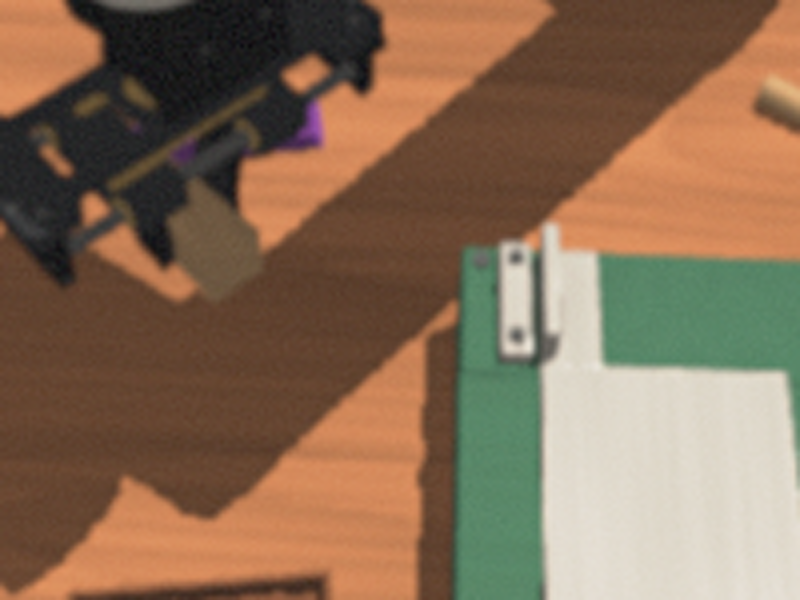

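```bash
python3 -m pendant '[[[0,0,0],-9.4],[[0,0,0],-9.4],[[0,0,0],-9.4],[[0,0,0],-9.3],[[0,0,0],-9.3],[[0,0,0],0]]'
python3 - <<'E'
from h import *
o,R=np.array([.5729,.0817]),Ro.from_euler("z",1.52,degrees=True).as_matrix()[:2,:2]
go([*(o+R@[-.105,-.06-.039-.012]),.11],1.52)
E
```

```text
time: 6.48
position: [0.4719, -0.1561, 0.1454]
tool_rot: [1.0, 0.012, -0.001, -0.001]
ft_force: [-0.5, 0.2, -0.6]
grip_width: 0.0298
t 6.47 p [ 0.4719 -0.1561  0.1454] psi 1.42 tilt 0.19 w 0.0298 f [-0.5  0.2 -0.6] q [-0.54  0.51  1.84  0.    0.79 -0.57]
shift [   2.2 -123.9   35.6] turn -0.1
```

```bash
python3 -m pendant '[[[-1,-40,0],0],[[-1,-45,0],0],[[0,-39,0],0],[[0,0,20],0],[[0,0,15.6],0],[[0,0,0],0],[[0,0,0],0]]'
python3 - <<'E'
from h import *
o,R=np.array([.5729,.0817]),Ro.from_euler("z",1.52,degrees=True).as_matrix()[:2,:2]
go([*(o+R@[-.105,-.065+.071]),.11],1.52)
s=camera("scene");t=camera("top");crop(s,260,130,130,150,3,"pics/a.png");crop(t,150,150,130,150,3,"pics/b.png")
cv2.imwrite("pics/ab.png",np.hstack([cv2.imread("pics/a.png"),cv2.imread("pics/b.png")]))
E
```

```text
time: 7.35
position: [0.4673, -0.0327, 0.1112]
tool_rot: [1.0, 0.013, -0.0, -0.0]
ft_force: [-0.2, 0.4, -1.3]
grip_width: 0.0296
t 7.35 p [ 0.4673 -0.0327  0.1112] psi 1.46 tilt 0.03 w 0.0296 f [-0.2  0.4 -1.3] q [-0.31  0.55  1.94  0.    0.65 -0.33]
shift [   3.4 -117.6    1.2] turn -0.06
```

View pics/ab.png

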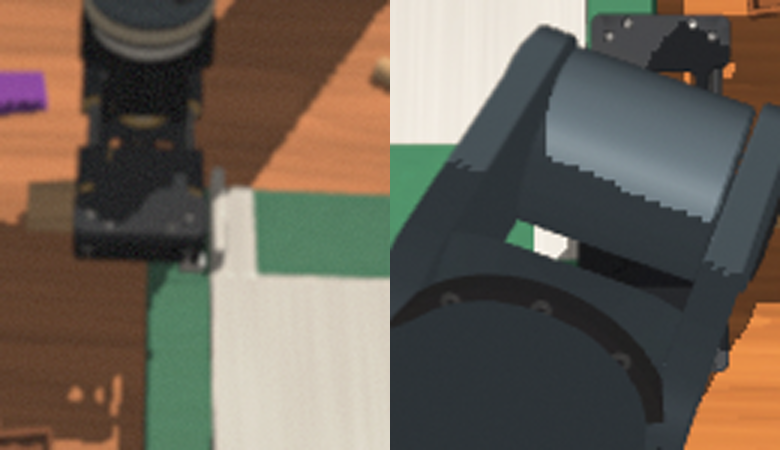

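```bash
python3 -m pendant '[[[3,-10,0],0],[[0,-15,0],0],[[0,-15,0],0],[[0,-18,0],0],[[0,-18,0],0],[[0,-18,0],0],[[0,-18,0],0],[[0,-13.6,0],0]]' - 45
python3 -m pendant '[[[0,0,0],0],[[0,0,0],0]]'
python3 - <<'E'
from h import *
o,R=np.array([.5729,.0817]),Ro.from_euler("z",1.52,degrees=True).as_matrix()[:2,:2]
go([*(o+R@[-.105,-.065+.071+.008]),.11],1.52)
s=camera("scene");crop(s,260,130,200,150,4,"pics/s3.png")
E
```

```text
time: 8.45
position: [0.4682, 0.0938, 0.1118]
tool_rot: [1.0, 0.014, 0.002, 0.001]
ft_force: [1.6, -6.7, 0.1]
grip_width: 0.0299
time: 8.7
position: [0.4679, 0.0932, 0.1117]
tool_rot: [1.0, 0.014, 0.001, 0.0]
ft_force: [1.8, -5.9, 0.4]
grip_width: 0.0294
t 8.70 p [0.4679 0.0932 0.1117] psi 1.61 tilt 0.16 w 0.0294 f [ 1.8 -5.9  0.4] q [-0.04  0.56  1.92 -0.    0.66 -0.06]
shift [-0.4  0.2  1.7] turn 0.09
```

View pics/s3.png

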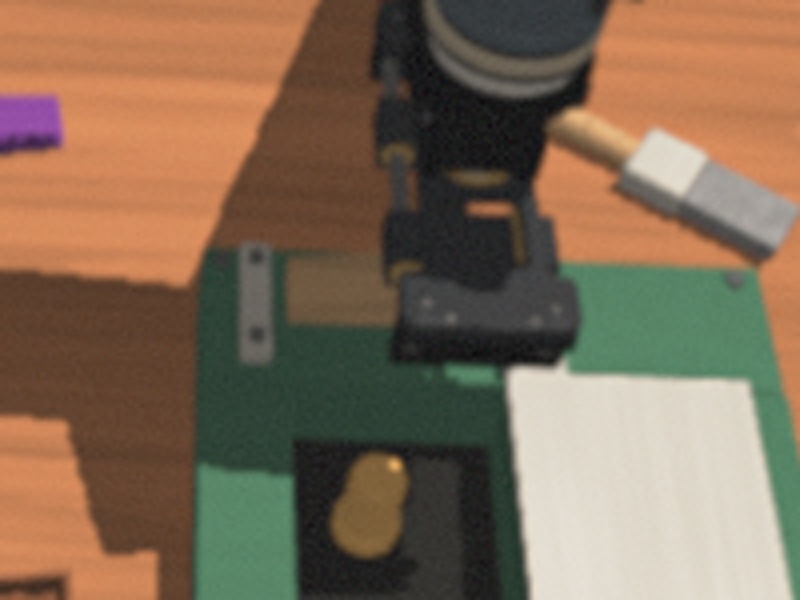

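```bash
python3 -m pendant '[[[0,0,5],0],[[0,0,5],0],[[0,0,3],0],[[0,0,0],0]]'
python3 -m pendant '[[[0,0,1],0],[[0,0,0.7],0],[[0,0,0],0]]'
```

```text
time: 9.25
position: [0.4663, 0.0928, 0.098]
tool_rot: [1.0, 0.014, -0.001, 0.0]
ft_force: [1.2, -5.9, -2.2]
grip_width: 0.0297
time: 9.62
position: [0.4663, 0.0929, 0.097]
tool_rot: [1.0, 0.014, -0.001, 0.0]
ft_force: [-1.1, -5.2, 4.2]
grip_width: 0.03
```

```bash
python3 -m pendant '[[[0,3,-0.5],0],[[0,2,0],0],[[0,0,0],0]]'
python3 -m pendant '[[[0,1.5,0],0],[[0,0,0],0]]'
python3 -m pendant '[[[0,1,0],0],[[0,0,0],0]]'
```

```text
time: 10.0
position: [0.4664, 0.0877, 0.097]
tool_rot: [1.0, 0.014, -0.001, 0.0]
ft_force: [-1.7, -5.0, 1.0]
grip_width: 0.0294
time: 10.25
position: [0.4665, 0.0864, 0.097]
tool_rot: [1.0, 0.014, -0.001, 0.0]
ft_force: [-1.7, -5.0, 2.5]
grip_width: 0.0301
time: 10.5
position: [0.4665, 0.0858, 0.097]
tool_rot: [1.0, 0.013, -0.001, -0.0]
ft_force: [-2.2, -2.7, 3.7]
grip_width: 0.0297
```

```bash
python3 -m pendant '[[[0,0.7,0],0],[[0,0,0],0]]'
python3 -m pendant '[[[0,0,0],0],[[0,0,0],0],[[0,0,0],0],[[0,0,0],0]]' 44
python3 -m pendant '[[[0,0,-15],0],[[0,0,-40],0],[[0,0,-50],0],[[0,0,-50],0],[[0,40,0],0],[[0,50,0],0],[[0,50,0],0],[[0,0,0],0]]' 60
python3 - <<'E'
from h import *
s=camera("scene");t=camera("top")
a=cv2.resize(s["pixels"][160:320,195:395],None,fx=2,fy=2,interpolation=3)
b=cv2.resize(t["pixels"][105:265,70:270],None,fx=4,fy=4,interpolation=3) 
cv2.imwrite("pics/t4.png",t["pixels"]);cv2.imwrite("pics/s4f.png",s["pixels"])
b=cv2.resize(t["pixels"][100:250,70:270],None,fx=2.6,fy=2.6,interpolation=3);a=cv2.resize(s["pixels"][165:315,295:395],None,fx=2.6,fy=2.6,interpolation=3)
cv2.imwrite("pics/ab4.png",np.hstack([b,a]));print(b.shape,a.shape);go([.57,.08,.3])
E
```

```text
time: 10.75
position: [0.4665, 0.0857, 0.097]
tool_rot: [1.0, 0.013, -0.001, -0.001]
ft_force: [-3.1, 3.7, 4.7]
grip_width: 0.0299
time: 11.25
position: [0.4674, 0.0847, 0.097]
tool_rot: [1.0, 0.013, 0.0, 0.0]
ft_force: [-0.2, 0.6, 0.0]
grip_width: 0.0441
time: 12.25
position: [0.4715, -0.0582, 0.2522]
tool_rot: [1.0, 0.011, 0.001, 0.001]
ft_force: [-0.8, 0.1, 0.8]
grip_width: 0.0603
(390, 520, 3) (390, 260, 3)
t 12.35 p [ 0.4705 -0.0552  0.2518] psi 1.44 tilt 0.06 w 0.0602 f [-0.1 -0.5 -0.4] q [-0.35  0.31  1.79  0.    1.04 -0.38]
shift [ 102.8 -132.7  -48.1] turn None
```

View pics/ab4.png

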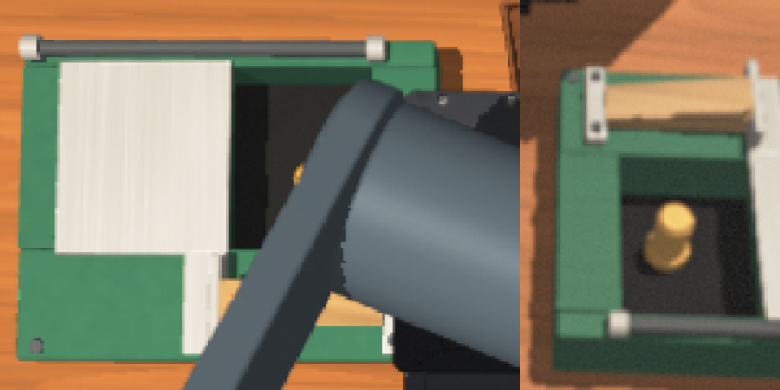

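```bash
python3 -m pendant '[[[0,50,0],0],[[0,55,0],0],[[0,55,0],0],[[0,40,0],0],[[0,0,0],0]]'
python3 - <<'E'
from h import *
t=camera("top");s=camera("scene")
a=cv2.resize(t["pixels"][100:200,130:230],None,fx=4,fy=4,interpolation=3)
b=cv2.resize(s["pixels"][215:315,310:410],None,fx=4,fy=4,interpolation=3)
cv2.imwrite("pics/ab5.png",np.hstack([a,b]))
print(at(s,(356.2,247.3),.066))
E
```

```text
time: 12.98
position: [0.477, -0.2564, 0.2518]
tool_rot: [1.0, 0.013, 0.0, 0.0]
ft_force: [-0.2, -0.3, -0.3]
grip_width: 0.0598
[0.55418426 0.07064565 0.066     ]
```

View pics/ab5.png

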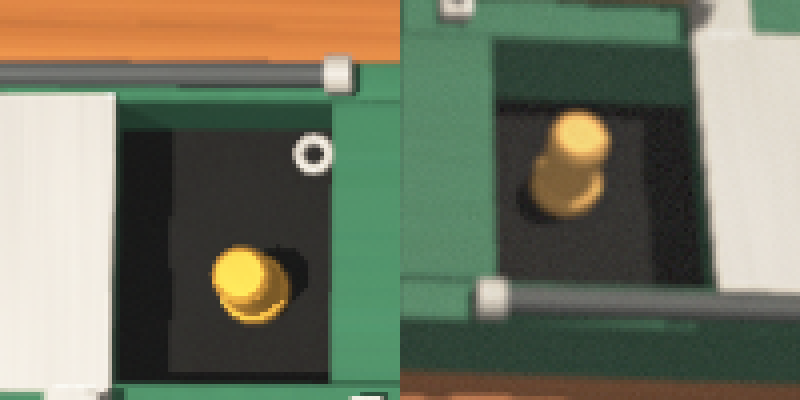

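```bash
python3 - <<'E'
from h import *
o,R=np.array([.5729,.0817]),Ro.from_euler("z",1.52,degrees=True).as_matrix()[:2,:2]
t=camera("top");s=camera("scene")
A=at(t,(189.6,167.6),.066);B=at(s,(354.6,248.9),.066);C=at(s,(356.2,247.3),.066)
for n,P in (("top",A),("scene",B),("scene'",C)):print(n,P[:2].round(4),"box",(R.T@(P[:2]-o)).round(4))
for c,off in((t,(130,100)),(s,(310,215))):
    for P in (A,B):
        ang=np.linspace(0,6.28,60)
        q=lambda r,z:(proj(c,[[P[0]+r*np.cos(a),P[1]+r*np.sin(a),z] for a in ang])-off)*4+1.5
        for r,z in((.011,.066),(.017,.02),(.017,.01)):
            e=q(r,z);print(e.min(0).round(),e.max(0).round(),end=" | ")
        print()
go([*A[:2],.045+.003])
E
```

```text
top [0.5597 0.0694] box [-0.0135 -0.0119]
scene [0.5579 0.0675] box [-0.0154 -0.0138]
scene' [0.5542 0.0706] box [-0.019  -0.0106]
[216. 248.] [264. 295.] | [218. 251.] [288. 321.] | [221. 254.] [291. 323.] | 
[220. 252.] [268. 300.] | [222. 255.] [292. 324.] | [225. 258.] [295. 327.] | 
[161. 121.] [207. 161.] | [137. 155.] [204. 215.] | [135. 164.] [201. 224.] | 
[157. 117.] [203. 157.] | [133. 151.] [201. 211.] | [131. 160.] [198. 220.] | 
t 13.18 p [ 0.4761 -0.2528  0.2518] psi 1.66 tilt 0.10 w 0.0600 f [ 0.6  0.6 -0.2] q [-0.7   0.4   1.64  0.    1.1  -0.72]
shift [  93.1 -319.4  204.2] turn None
```

```bash
python3 -m pendant '[[[0,0,0],-10],[[0,0,0],-10],[[0,0,0],-10],[[0,0,0],-10],[[0,0,0],-10],[[0,0,0],-10],[[0,0,0],-10],[[0,0,0],-10]]' 46
python3 -m pendant '[[[0,0,0],-9.9],[[50,14,0],0],[[55,14,0],0],[[55,14,0],0],[[55,14,0],0],[[55,14,0],0],[[50,5,0],0],[[0,0,0],0]]' 
python3 -c "
from h import *
go([.559,.0688,.050],91.5)"
```

```text
time: 14.18
position: [0.4763, -0.253, 0.2521]
tool_rot: [0.755, 0.656, 0.0, -0.0]
ft_force: [0.3, -0.3, -0.9]
grip_width: 0.0461
time: 15.18
position: [0.5419, 0.0717, 0.2521]
tool_rot: [0.695, 0.719, 0.0, -0.001]
ft_force: [0.7, 0.4, -0.3]
grip_width: 0.0459
t 15.18 p [0.5419 0.0717 0.2521] psi 91.88 tilt 0.07 w 0.0459 f [ 0.7  0.4 -0.3] q [-0.07  0.41  1.62  0.    1.11 -1.68]
shift [ -3.6  17.1 202.1] turn 0.38
```

```bash
python3 -m pendant '[[[-3.5,17,0],0.3],[[0,0,50],0],[[0,0,50],0],[[0,0,20],0],[[0,0,0],0],[[0,0,0],0]]'
python3 -c "
from h import *
go([.559,.0688,.050],91.5)"
```

```text
time: 15.92
position: [0.5609, 0.0635, 0.1331]
tool_rot: [0.7, 0.714, 0.0, 0.001]
ft_force: [0.3, 0.5, -0.3]
grip_width: 0.0466
t 15.93 p [0.5609 0.0635 0.1331] psi 91.15 tilt 0.10 w 0.0466 f [ 0.3  0.5 -0.3] q [-0.09  0.6   1.69 -0.    0.85 -1.68]
shift [ 5.4 -1.9 83.1] turn -0.35
```

```bash
python3 -m pendant '[[[5.4,-1.9,0],-0.3],[[0,0,0],0],[[0,0,0],0],[[0,0,0],0]]'
python3 -c "
from h import *
go([.559,.0688,.050],91.5)"
```

```text
time: 16.42
position: [0.5585, 0.069, 0.1323]
tool_rot: [0.698, 0.716, 0.0, 0.0]
ft_force: [-0.2, -0.2, -0.7]
grip_width: 0.0463
t 16.43 p [0.5585 0.069  0.1323] psi 91.45 tilt 0.03 w 0.0463 f [-0.2 -0.2 -0.7] q [-0.08  0.6   1.69 -0.    0.85 -1.67]
shift [-0.2  0.5 82.3] turn -0.05
```

```bash
python3 -m pendant '[[[0,0.5,25],0],[[0,0,25],0],[[0,0,20],0],[[0,0,12],0],[[0,0,0],0],[[0,0,0],0]]'
python3 -c "
from h import *
go([.559,.0688,.050],91.5)"
```

```text
time: 17.18
position: [0.5593, 0.069, 0.0506]
tool_rot: [0.698, 0.716, 0.0, 0.0]
ft_force: [0.5, 0.5, 0.4]
grip_width: 0.0463
t 17.18 p [0.5593 0.069  0.0506] psi 91.44 tilt 0.07 w 0.0463 f [0.5 0.5 0.4] q [-0.08  0.74  1.73 -0.    0.68 -1.67]
shift [-0.2 -0.4  0.6] turn -0.06
```

```bash
python3 -m pendant '[[[0,0,0],0],[[0,0,0],0],[[0,0,0],0],[[0,0,0],0],[[0,0,0],0]]' 0 30
python3 -m pendant '[[[0,0,-15],0],[[0,0,-30],0],[[0,0,-40],0],[[0,0,-45],0],[[0,0,0],0],[[0,0,0],0],[[0,0,0],0]]'
python3 -c "
from h import *
go([.6596,-.1342,.21])"
```

```text
time: 17.8
position: [0.5591, 0.069, 0.0505]
tool_rot: [0.698, 0.716, 0.0, 0.0]
ft_force: [-1.1, -0.6, 5.0]
grip_width: 0.0274
time: 18.68
position: [0.5574, 0.0691, 0.1784]
tool_rot: [0.698, 0.716, -0.001, -0.002]
ft_force: [0.6, 0.2, -2.6]
grip_width: 0.0271
t 18.68 p [0.5574 0.0691 0.1784] psi 91.43 tilt 0.22 w 0.0271 f [ 0.6  0.2 -2.6] q [-0.08  0.53  1.66  0.    0.96 -1.67]
shift [-205.8   96.9  -32. ] turn None
```

```bash
python3 -m pendant '[[[-40,19,0],0],[[-45,22,0],0],[[-45,22,0],0],[[-45,22,0],0],[[-30,12,0],0],[[0,0,0],0],[[0,0,0],0],[[0,0,0],0]]'
python3 - <<'E'
from h import *
go([.6596,-.1342,.055],99.6)
t=camera("top");s=camera("scene")
a=cv2.resize(t["pixels"][80:180,245:345],None,fx=4,fy=4,interpolation=3)
b=cv2.resize(s["pixels"][225:325,195:295],None,fx=4,fy=4,interpolation=3)
cv2.imwrite("pics/ab6.png",np.hstack([a,b]))
E
```

```text
time: 19.68
position: [0.6601, -0.132, 0.1792]
tool_rot: [0.698, 0.716, -0.0, -0.001]
ft_force: [0.5, 0.7, -1.6]
grip_width: 0.0274
t 19.68 p [ 0.6601 -0.132   0.1792] psi 91.51 tilt 0.14 w 0.0274 f [ 0.5  0.7 -1.6] q [-0.36  0.66  1.36  0.    1.12 -1.96]
shift [ -2.3  -0.3 124.2] turn -8.09
```

View pics/ab6.png

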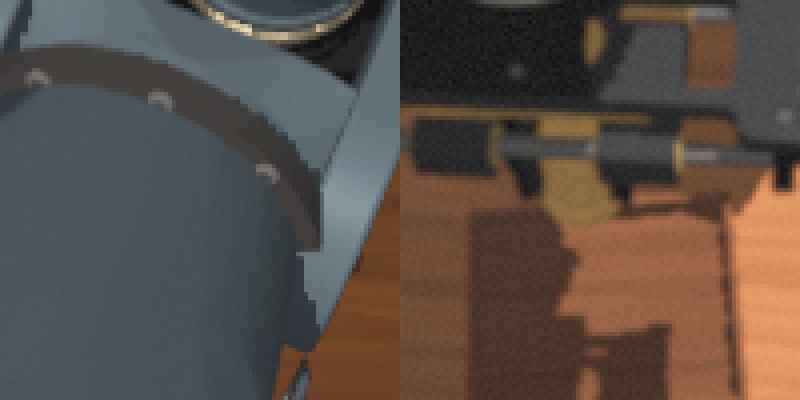

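```bash
python3 -m pendant '[[[-2,0,30],-8],[[0,0,40],0],[[0,0,35],0],[[0,0,19],0],[[0,0,5],0],[[0,0,0],0],[[0,0,0],0]]'
python3 -m pendant '[[[0,0,2],0],[[0,0,2],0],[[0,0,0],0],[[0,0,0],0]]'
```

```text
time: 20.65
position: [0.6621, -0.1358, 0.0527]
tool_rot: [0.646, 0.763, 0.0, 0.001]
ft_force: [-1.0, -0.4, -2.7]
grip_width: 0.0272
time: 21.15
position: [0.661, -0.1354, 0.047]
tool_rot: [0.647, 0.763, -0.0, -0.0]
ft_force: [0.8, 1.2, -1.5]
grip_width: 0.027
```

```bash
for i in 1 2; do python3 -m pendant '[[[0,0,1],0],[[0,0,0.5],0],[[0,0,0],0]]'; done
```

```text
time: 21.52
position: [0.6609, -0.1354, 0.0454]
tool_rot: [0.647, 0.763, -0.0, -0.0]
ft_force: [0.2, 0.8, -2.2]
grip_width: 0.0273
time: 21.9
position: [0.6611, -0.1355, 0.0446]
tool_rot: [0.647, 0.763, 0.0, 0.0]
ft_force: [-1.1, 0.6, 1.7]
grip_width: 0.0271
```

```bash
python3 -m pendant '[[[0,0,0],0],[[0,0,0],0],[[0,0,0],0],[[0,0,0],0]]' 50
python3 -m pendant '[[[0,0,-15],0],[[0,0,-40],0],[[0,0,-50],0],[[0,0,-50],0],[[0,-50,0],0],[[0,-50,0],0],[[0,-50,0],0],[[0,0,0],0]]'
python3 -m pendant '[[[-50,-30,0],0],[[-55,0,0],0],[[-55,0,0],0],[[-50,0,0],0],[[0,0,0],0],[[0,0,0],0]]'
python3 - <<'E'
from h import *
t=camera("top");s=camera("scene")
a=cv2.resize(t["pixels"][85:245,70:350],None,fx=1.8,fy=1.8,interpolation=3)
b=cv2.resize(s["pixels"][180:340,205:345],None,fx=1.8,fy=1.8,interpolation=3)
cv2.imwrite("pics/ab7.png",np.hstack([a,b]));go([.66,-.13,.2])
E
```

```text
time: 22.4
position: [0.661, -0.1355, 0.0439]
tool_rot: [0.647, 0.763, -0.0, 0.0]
ft_force: [0.5, -0.1, 0.5]
grip_width: 0.0487
time: 23.4
position: [0.5092, -0.1594, 0.1998]
tool_rot: [0.647, 0.762, -0.0, -0.002]
ft_force: [0.7, 0.6, 0.7]
grip_width: 0.0505
time: 24.15
position: [0.5182, -0.3717, 0.1992]
tool_rot: [0.647, 0.763, 0.0, -0.0]
ft_force: [-0.5, 0.7, 0.4]
grip_width: 0.0496
t 24.25 p [ 0.518  -0.3706  0.1992] psi 99.51 tilt 0.05 w 0.0499 f [-1.1  0.2  0.4] q [-0.8   0.59  1.44  0.    1.1  -2.53]
shift [213.8 179.8  -0.7] turn None
```

View pics/ab7.png

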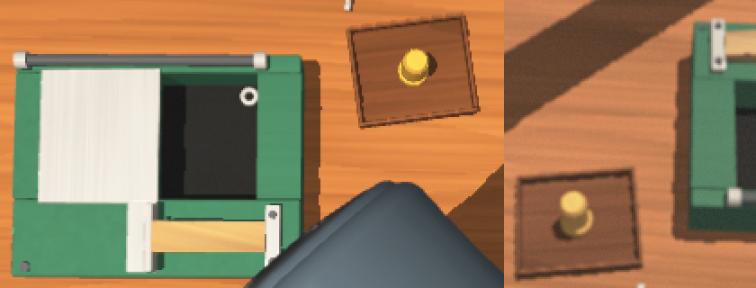

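The bushing stands upright mid-tray (about (414,66) in the left panel). The wedge spans from bar to lug and the hatch is still open. The arm is clear, so I am handing in.

```bash
python3 -c "
from rig import order
print(order.hand_in())"
```

```text
the job is handed in; nothing more can be done
None
```

The hatch is propped open with the long wedge, and the brass bushing stands upright near the middle of the rectangular tray. I handed the job in at about 24 s; no verdict is reported.

- **How it was done:** I gripped the long wedge and pushed the hatch's lug open with its thick end. I then lowered it onto the ledge and slid it back until it bore on the stop bar. After that I lifted the bushing straight out and set it down in the tray, moving only until the force reading showed contact.
- **Last checks:** The final pictures show the wedge seated between bar and lug, the hatch open, the bushing upright inside the tray walls, and the gripper clear of everything.
- **Disagreements:** The two cameras differed by about 2–3 mm on where the bushing stood in the box, so I gripped it at a point between the two. While positioning over the bushing, the measured tool position was 5 mm off, and I corrected it before going down.
- **Not measured:** I judged the hatch opening and the bushing's tilt from the pictures only. No check failed.

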